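# Lock the die holder into the seal press

### The job

Take the die holder by its handle, offer it up into the socket under the head of the seal press, feeling gently for the slots, then push it up and turn it counter-clockwise (seen from above) until it stops and its lugs drop into their notch. Let go so that it hangs locked and level in the press; do not force it, and leave the other things on the desk where they are.

Things in the scene. Friction and masses are not known exactly. Their poses are not given: they have to be found in the camera images.
- holder: Loose bare-metal die holder, 0.16 to 0.29 kg, standing on the table: cylinder 54 mm across, 44 mm tall to its shoulder, a neck 41 mm across on top, a level black handle from its side. Origin: centre of the underside. z up along its axis; the handle points along its -x, at the start roughly to the robot (within 30 degrees).
- holder_grip (a point): Where to grip the holder: middle of the handle, 105 mm out from the holder's axis (the axis lies at +105 mm in x from here), 32 mm above its underside, 36 mm below its top. The handle is a plastic bar 20 mm wide, 26 mm high, from 60 to 140 mm out from the axis. Axes of the holder. Grip firmly and move calmly: jerks can tip it in the grip.
- holder_top (a point): Centre of the top face of the holder's neck, on its axis, 68 mm above its underside; same axes. The neck's upper edge tapers from 41 to 35 mm diameter over the last 4 mm.
- holder_lug (a point): Middle of the lug that stands out from the neck straight above the handle, 24 mm from the axis. There are three lugs, 120 degrees apart, 8 mm wide, reaching 28.5 mm from the axis, from 56 to 62 mm above the holder's underside (6 to 12 mm below its top).
- press: Fixed grey desk seal press: base 215 x 130 x 18 mm, column 100 mm behind the socket axis, overhanging round head 74 mm across, 249 mm high, with a bayonet socket in its underside; below it an anvil 60 mm across, top at 30 mm. Origin: on the table under the socket axis. z up, column to +x, open front -x (turned up to 18 degrees from the robot's axes).
- press_mouth (a point): Centre of the socket's mouth, in the head's underside, 150 mm above the table, open downwards; axes of the press. A steel ring with a 46 mm bore and three slots out to 62 mm diameter, 120 degrees apart; the lugs pass within 5 degrees of a slot's middle. Slots nominally fit with the holder's frame turned -30 degrees about z against the press's (handle clockwise of the front, seen from above).
- press_ledge (a point): On the socket axis at the height of the ledge, 8 mm above the mouth. The ring is clamped at an unseen angle up to 26 degrees either way from nominal: find the slots by feel. Off a slot the lugs meet the ring's underside with the holder's top 6 mm above the mouth. In a slot it rises until its shoulder meets the ring, top 24 mm above the mouth. On the ledge the top is at 20 mm: not locked.
- press_notch (a point): On the socket axis at the notches' floor, 5 mm above the mouth. Lugs turn only counter-clockwise seen from above (the other way is walled): over the ledge with the holder's top more than 20 mm above the mouth, to a wall met 55 degrees past the slot's middle. Before it lies a notch 3 mm deep, middle at 50 degrees, lug play 5 degrees either way: there the holder sinks to 17 mm and locks.
- press_pad (a point): Underside of a sprung pad in the socket, 15.5 mm above the mouth; it pushes the holder's top down with 2.4 N at first touch, 5 N at the top of the travel. The contact force of holder on press (all contacts) must stay below 100 N: the lugs are four times nearer the axis than the grip, so 8 N sideways at the grip gives 30 to 40 N on the lugs. If a lug rubs a slot side, turn back a little.
- stapler: Black desk stapler, 150 x 36 x 45 mm, origin at the centre of its underside. Bystander.
- ink_pad: Flat dark metal ink pad box, 75 x 110 x 20 mm, origin under its centre. Bystander.
- spare_die: Plain steel disc without handle or lugs, 44 mm in diameter, 26 mm high, origin under its centre. Bystander.
- mug: White mug, 82 mm in diameter, 95 mm high, origin under its centre. Bystander.
- tape: Black tape dispenser, 130 x 55 x 85 mm, origin under its centre. Bystander.
- pen_cup: Dark metal pen cup, 76 mm in diameter, 100 mm high, origin under its centre. Bystander.
- wood_stamp: Small hand stamp with a turned wooden grip, 36 mm in diameter, 74 mm high, origin under its centre. Bystander.
Mind the look-alikes: they are no part of the job. Leave any yellow look-alike of the holder alone.

How it is judged:
By the outcome, as a careful person would: the job done as asked, in the order asked, and still so for the second after the job is handed in, with the robot touching nothing.
It also fails if it takes over 72 s, if anything falls off the work surface, if the arm or the gripper's body presses on something with over 40 N, if the wrist force passes 120 N, or if a joint passes its speed limit or range.

### The arm

A 7-joint arm with a two-finger parallel gripper is mounted at the origin on the work surface. World frame = base frame: x ahead of the robot, y to its left, z up, the work surface at z = 0. Lengths are in mm, angles in rad, forces in N, time in s.
With the tool pointing down it reaches from about 425 to 800 mm from the base axis. Payload 8.3 kg.
Tool frame: the origin (TCP) lies on the centre line of the jaws, within the pads' length; the fingertips stand 17 mm ahead of it and the grasp point (between the pads) lies 2 mm behind it (tip_reach is the distance from the TCP to the fingertips, in mm); z points along the fingers, y is the direction in which the jaws open and shut (so a half turn about z gives the same grasp; the last joint's range is limited). The gripper opens to 85 mm and grips with 20 to 120 N. Pads are 22 mm wide; open, the fingers measure 114 mm over their backs; the gripper's body (76 mm by 85 mm) begins 54 mm behind the grasp point. The pads swing forward as they close: fully open they stand 13 mm farther back than shut.
Start: joints at [-0.063, 0.383, 0.016, 1.37, -0.006, 1.388, -0.046], TCP at [624.983, 0.046, 248.279] pointing down, gripper open.
Joint ranges: [-2.95, 2.95], [-0.25, 2.06], [-1.52, 1.56], [0.18, 2.33], [-1.44, 4.58], [0.02, 2.06], [-3.01, 3.01]. Speed limits (rad/s): [2.39, 2.39, 3.01, 3.01, 3.14, 3.14, 3.14].

### API

Orientations are given as a 3x3 rotation matrix whose columns are the frame's x, y, z axes.
In Python, from cell import observe, capture, calibration, hand_in, tip_reach gives the robot as it stands.
- The arm moves only by the tool drive_tool, never from a script. Its argument "rows" is a list of rows, each an object with "jaw": the finger opening in mm, from 0 to 85.4; "delta_pos": the shift along the world's x, y, z in mm, a list of three; "yaw": the turn about the world's z in rad. A call has exactly 8 rows; each row is the pose to reach, as a shift and turn from the pose measured when the call began; what a row does not reach only later rows make up. A row lasts 1/10 s, in which the tool goes at most 50 mm and 8.59 degrees, less where a joint would pass 70% of its speed; a pose out of reach is approached as far as the arm can. A call with a gripper value outside its range is refused whole. The fingers move at their own pace and stop on an object; "grip_force" is the grip in N (left out, the last holds). Time passes only in rows, so rows that repeat a pose let the fingers close, or fill a call up. It gives the time, the measured TCP pose, the force and the opening at its end, in the units of the state.
- observe(): the state, without advancing time (a new reading comes with each control period).
- capture(name): name is "scene" or "side" or "wrist"; returns the picture (420x560x3 uint8, red, green, blue); there is no depth.
- calibration(name): a dict with "fx", "fy", "cx", "cy" (pixels), "origin" and "rotation" of the camera in the world; the wrist camera has in their place "tool_from_camera" (4x4, takes a point from camera to tool coordinates, whose origin is the TCP and whose axes are the flange's). Camera axes: x right, y down, z forward; pixel columns grow to the right and rows downward; lengths in mm; the calibration is good to about 2 mm. A picture is of the moment at which its call begins: read the wrist's pose just before it. calibration takes no time and is no camera call.
- hand_in(): hands the job in, once; it reports no verdict.
The state is a dict: "clock": time; "q": joint angles; "qvel": joint speeds; "tau": joint torques, N m; "position": TCP position; "tool_rot": TCP orientation; "contact_force": force on the tool from outside, world axes, zero at the start; "moment": the same for the moment, N m; "gripper_width": finger opening in mm.
Only numpy, scipy, OpenCV 4.12 (cv2) and the standard library are available. Lean on these libraries where they do the work, as an engineer would, in place of code of your own. Each camera call takes 0.05 s, during which the arm holds its last target. There are 200 camera calls.

## Working session

There is one attempt and no reset: what is moved stays moved. The work goes in short steps, Python scripts to look and compute and a tool call to move; the robot and the scene stay as the last step left them, time stands still between calls to the robot, and variables do not carry over. Pictures are saved under pics/ and viewed, about 8 in all and at most 12, crops included, and the job is handed in when it is done.

Besides the shell and the picture viewer there is one more tool, called after "Emit:" as name([rows], argument=value, ...), one row to a line, values as JSON. drive_tool: Moves the arm, as the interface text tells. Its arguments: {"type":"object","properties":{"rows":{"type":"array"},"grip_force":{"type":"number"}},"required":["rows"]}

```bash
mkdir -p pics; python3 - <<'E'
from cell import *
import cv2
for n in("scene","side"):
    im=capture(n); cv2.imwrite(f"pics/{n}0.png",im[:,:,::-1]); c=calibration(n); print(n,{k:(v.round(3).tolist() if hasattr(v,'round') and hasattr(v,'tolist') else v) for k,v in c.items()})
o=observe(); print(o); print(tip_reach, calibration("wrist"))
E
```

```text
scene {'fx': 455.5236340509616, 'fy': 455.5236340509616, 'cx': 283.08465466561773, 'cy': 209.6861109198624, 'origin': [1536.018, -690.526, 1019.875], 'rotation': [[0.544, 0.501, -0.673], [0.839, -0.343, 0.423], [-0.019, -0.794, -0.607]]}
side {'fx': 496.6777781172817, 'fy': 496.6777781172817, 'cx': 278.6983348396924, 'cy': 214.1514085350079, 'origin': [481.815, -1098.373, 1070.901], 'rotation': [[0.996, -0.066, 0.055], [-0.085, -0.671, 0.736], [-0.012, -0.738, -0.674]]}
{'clock': 0.1, 'q': array([-0.06287388,  0.38418516,  0.01643093,  1.37100739, -0.00628662,
        1.38819713, -0.04649887]), 'qvel': array([-0.00163304, -0.00215594, -0.00043259, -0.00505144, -0.00087811,
        0.0017778 ,  0.00083395]), 'tau': array([ 2.42329334e-03, -6.29131508e+01,  8.47312063e-01, -3.72759247e+01,
        1.67792483e-02,  1.04569664e-02,  7.96114705e-05]), 'position': array([ 6.24595503e+02, -1.40026371e-02,  2.47378786e+02]), 'tool_rot': array([[ 1.06697387e-05,  9.99998476e-01, -1.74570586e-03],
       [ 9.99999998e-01, -1.07731494e-05, -5.92278121e-05],
       [-5.92465286e-05, -1.74570522e-03, -9.99998475e-01]]), 'contact_force': array([-0.21917875,  0.27455441, -0.24344608]), 'moment': array([0.03453449, 0.00068473, 0.03141052]), 'gripper_width': 85.14927706065869}
17.0 {'fx': 324.38014308943633, 'fy': 324.38014308943633, 'cx': 281.2169191236346, 'cy': 204.76415476726774, 'tool_from_camera': array([[ 1.71955135e-03, -9.61838580e-01, -2.73612115e-01,
         6.94784432e+01],
       [ 9.99998434e-01,  1.53952819e-03,  8.72662549e-04,
        -5.35719036e-01],
       [-4.18126943e-04, -2.73613187e-01,  9.61839721e-01,
        -1.24979144e+02],
       [ 0.00000000e+00,  0.00000000e+00,  0.00000000e+00,
         1.00000000e+00]])}
```

View pics/scene0.png

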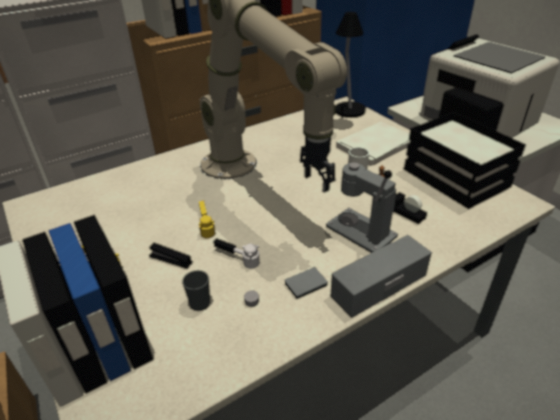

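View pics/side0.png

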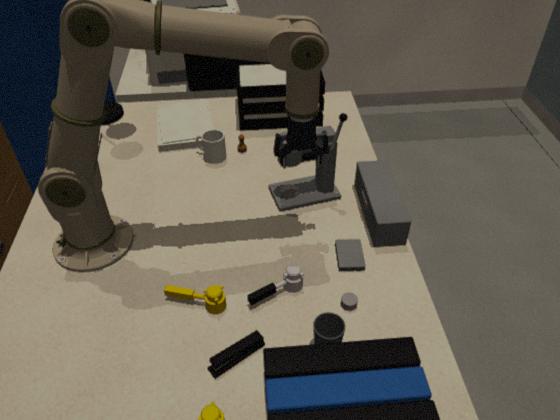

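The holder (bare metal, black handle) is at about (250,252) in the scene view and (293,278) in the side view. The press is at about (362,200) in scene and (305,180) in side. I'll enlarge both.

```bash
python3 - <<'E'
import cv2,numpy as np
s=cv2.imread("pics/scene0.png");d=cv2.imread("pics/side0.png")
f=lambda im,x,y,w,h,k:cv2.resize(im[y:y+h,x:x+w],None,fx=k,fy=k,interpolation=cv2.INTER_CUBIC)
a=np.hstack([f(s,205,225,70,50,5.7),f(d,240,258,70,50,5.7)])
b=np.hstack([f(s,320,140,100,114,4-.01),f(d,255,105,100,114,4-.01)])
a=cv2.resize(a,(798,285)); b=b[:, :798]
b=cv2.resize(np.hstack([s[140:254,320:420],d[105:219,255:355]]),None,fx=2.75,fy=2.75,interpolation=cv2.INTER_CUBIC)
b=cv2.copyMakeBorder(b,0,0,0,798-b.shape[1],cv2.BORDER_CONSTANT)
cv2.imwrite("pics/crop1.png",cv2.convertScaleAbs(np.vstack([a,b]),alpha=1.5)); print(np.vstack([a,b]).shape)
E
```

```text
(599, 798, 3)
```

View pics/crop1.png

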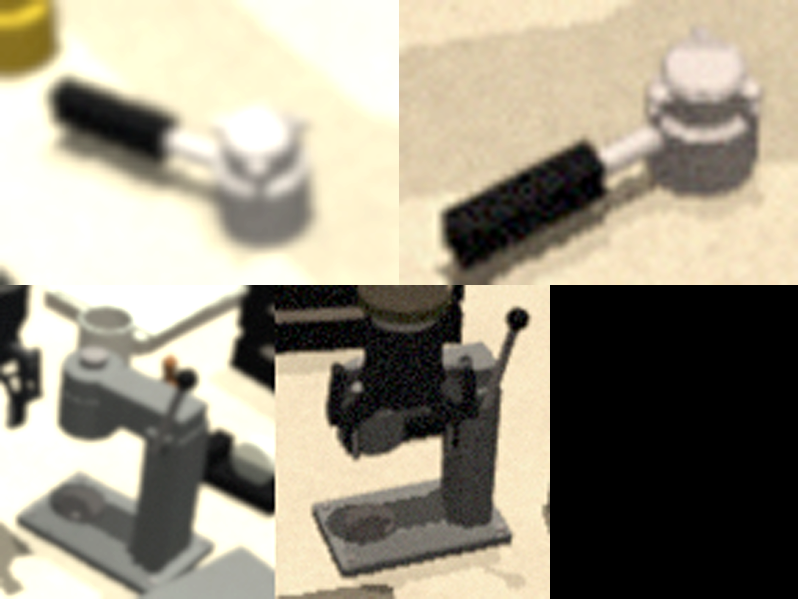

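```bash
cat > h.py <<'E'
import numpy as np
from cell import *
def ray(n,u,v):
    c=calibration(n)
    if n=="wrist":
        o=observe(); T=np.array(c["tool_from_camera"]); R=o["tool_rot"]@T[:3,:3]; p=o["position"]+o["tool_rot"]@T[:3,3]
    else: R=np.array(c["rotation"]); p=np.array(c["origin"])
    return p,R@np.array([(u-c["cx"])/c["fx"],(v-c["cy"])/c["fy"],1])
def atz(n,u,v,z):
    p,d=ray(n,u,v); return (p+d*(z-p[2])/d[2]).round(1)
E
python3 - <<'E'
from h import *
for nm,z,a,b in [("top",68,(250.1,247.8),(293.7,269.9)),("handle",45,(225.2,243.4),(262.1,291.3)),("anvil",30,(348,218.9),(286.6,191.5)),("headtop",249,(354.5,165.5),None)]:
    print(nm,atz("scene",*a,z),b and atz("side",*b,z))
for n,l in(("side",[(281.2,208.7),(340.8,195.6),(268.8,187.5)]),("scene",[(327.3,225),(374.5,249),(349,208.7)])):
    print(n,[atz(n,*p,18) for p in l])
E
```

```text
top [ 587.3 -218.4   68. ] [ 584.2 -226.6   68. ]
handle [ 500.8 -263.1   45. ] [ 496.2 -272.3   45. ]
anvil [611.2 156.2  30. ] [601.2 145.3  30. ]
headtop [616.6 159.2 249. ] None
side [array([577.3,  76.3,  18. ]), array([776.9, 121.2,  18. ]), array([545.4, 186.3,  18. ])]
scene [array([586.,  86.,  18.]), array([769.3, 137.4,  18. ]), array([556.1, 207.2,  18. ])]
```

Emit:
drive_tool([
  {"jaw": 60, "delta_pos": [-15, -35, 0], "yaw": 0.13},
  {"jaw": 60, "delta_pos": [-32, -70, 0], "yaw": 0.26},
  {"jaw": 60, "delta_pos": [-50, -105, 0], "yaw": 0.39},
  {"jaw": 60, "delta_pos": [-67, -140, -5], "yaw": 0.52},
  {"jaw": 60, "delta_pos": [-85, -175, -15], "yaw": 0.65},
  {"jaw": 60, "delta_pos": [-102, -210, -25], "yaw": 0.78},
  {"jaw": 60, "delta_pos": [-120, -245, -35], "yaw": 0.91},
  {"jaw": 60, "delta_pos": [-132, -270, -45], "yaw": 1.04},
])

```text
clock: 0.9
position: [490.5, -272.8, 201.7]
tool_rot: [[-0.864, 0.504, -0.002], [0.504, 0.864, -0.002], [0.001, -0.003, -1.0]]
contact_force: [0.1, -0.1, 0.7]
gripper_width: 59.8
```

Emit:
drive_tool([
  {"jaw": 60, "delta_pos": [0, 0, 0], "yaw": 0.13},
  {"jaw": 60, "delta_pos": [0, 0, 0], "yaw": 0.26},
  {"jaw": 60, "delta_pos": [0, 0, 0], "yaw": 0.39},
  {"jaw": 60, "delta_pos": [0, 0, 0], "yaw": 0.52},
  {"jaw": 60, "delta_pos": [0, 0, 0], "yaw": 0.65},
  {"jaw": 60, "delta_pos": [0, 0, 0], "yaw": 0.78},
  {"jaw": 60, "delta_pos": [0, 0, 0], "yaw": 0.91},
  {"jaw": 60, "delta_pos": [0, 0, 0], "yaw": 1.02},
])

```text
clock: 1.7
position: [490.2, -272.6, 201.2]
tool_rot: [[-0.879, -0.477, -0.0], [-0.477, 0.879, -0.002], [0.001, -0.002, -1.0]]
contact_force: [0.2, -0.6, 0.2]
gripper_width: 60.1
```

```bash
python3 - <<'E'
from h import *
import cv2
o=observe();R=o["tool_rot"];print(o["clock"],o["position"],np.degrees(np.arctan2(R[1,0],R[0,0])),o["q"].round(2),R[:,2].round(3),o["gripper_width"])
im=capture("wrist")
cv2.imwrite("pics/w1.png",cv2.resize(im[:,:,::-1],(798,598)))
cv2.imwrite("pics/side1.png",capture("side")[:,:,::-1])
E
```

```text
1.7 [ 490.17137574 -272.6395422   201.21057937] -151.5255957001064 [ 0.54  0.28 -0.11  1.62  0.03  1.25  2.49] [-0.    -0.002 -1.   ] 60.10428462463116
```

View pics/w1.png

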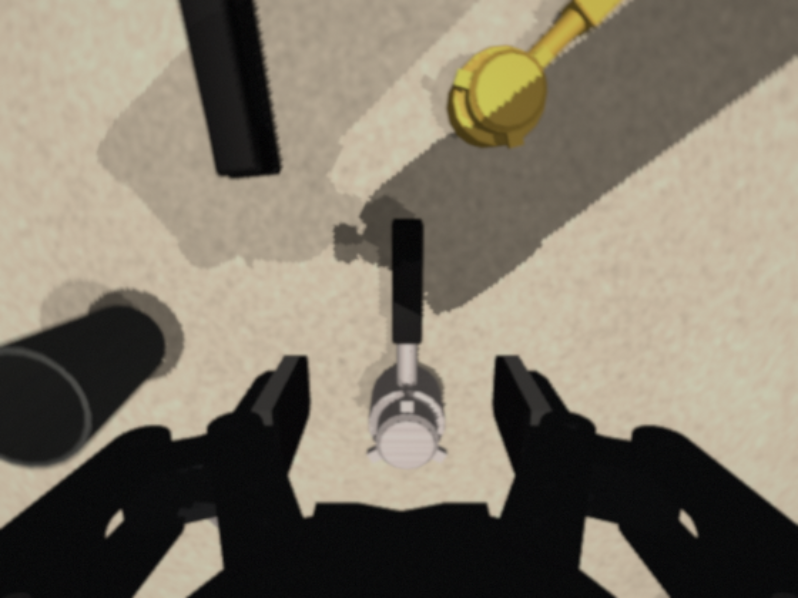

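```bash
python3 - <<'E'
from h import *
k=1.425
# no moves since picture
t=atz("wrist",407/k,443/k,68); a=atz("wrist",407.5/k,221/k,45); b=atz("wrist",407.5/k,338/k,45)
lug=atz("wrist",407/k,404/k,62)
print(t,a,b,lug,np.linalg.norm(a-b),np.linalg.norm((a-t)[:2]),np.linalg.norm((b-t)[:2]))
d=(b-a)[:2];print(np.degrees(np.arctan2(d[1],d[0])), np.degrees(np.arctan2(*(t-a)[[1,0]])))
E
```

```text
[ 580.  -219.5   68. ] [ 457.9 -285.4   45. ] [ 524.5 -249.1   45. ] [ 558.4 -231.2   62. ] 75.8501812786232 138.74876576027623 62.9
28.59237387757817 28.356692270262858
```

Emit:
drive_tool([
  {"jaw": 60, "delta_pos": [-2.6, 3.2, -20], "yaw": 0},
  {"jaw": 60, "delta_pos": [-2.6, 3.2, -50], "yaw": 0},
  {"jaw": 60, "delta_pos": [-2.6, 3.2, -80], "yaw": 0},
  {"jaw": 60, "delta_pos": [-2.6, 3.2, -110], "yaw": 0},
  {"jaw": 60, "delta_pos": [-2.6, 3.2, -135], "yaw": 0},
  {"jaw": 60, "delta_pos": [-2.6, 3.2, -155], "yaw": 0},
  {"jaw": 60, "delta_pos": [-2.6, 3.2, -168], "yaw": 0},
  {"jaw": 60, "delta_pos": [-2.6, 3.2, -171], "yaw": 0},
])

```text
clock: 2.6
position: [486.6, -269.0, 28.6]
tool_rot: [[-0.882, -0.472, -0.003], [-0.472, 0.882, -0.001], [0.003, 0.0, -1.0]]
contact_force: [0.2, -0.4, 0.2]
gripper_width: 60.0
```

Emit:
drive_tool([
  {"jaw": 40, "delta_pos": [0, 0, 0], "yaw": 0},
  {"jaw": 30, "delta_pos": [0, 0, 0], "yaw": 0},
  {"jaw": 26, "delta_pos": [0, 0, 0], "yaw": 0},
  {"jaw": 23, "delta_pos": [0, 0, 0], "yaw": 0},
  {"jaw": 21, "delta_pos": [0, 0, 0], "yaw": 0},
  {"jaw": 18, "delta_pos": [0, 0, 0], "yaw": 0},
  {"jaw": 12, "delta_pos": [0, 0, 0], "yaw": 0},
  {"jaw": 10, "delta_pos": [0, 0, 0], "yaw": 0},
], grip_force=110)

```text
clock: 3.4
position: [486.9, -269.3, 29.1]
tool_rot: [[-0.882, -0.472, -0.002], [-0.472, 0.882, -0.002], [0.002, -0.001, -1.0]]
contact_force: [-1.0, -1.3, 5.4]
gripper_width: 18.9
```

Emit:
drive_tool([
  {"jaw": 10, "delta_pos": [0, 0, 2], "yaw": 0},
  {"jaw": 10, "delta_pos": [0, 0, 6], "yaw": 0},
  {"jaw": 10, "delta_pos": [0, 0, 14], "yaw": 0},
  {"jaw": 10, "delta_pos": [0, 0, 26], "yaw": 0},
  {"jaw": 10, "delta_pos": [0, 0, 40], "yaw": 0},
  {"jaw": 10, "delta_pos": [0, 0, 54], "yaw": 0},
  {"jaw": 10, "delta_pos": [0, 0, 66], "yaw": 0},
  {"jaw": 10, "delta_pos": [0, 0, 72], "yaw": 0},
])

```text
clock: 4.2
position: [487.7, -269.7, 103.2]
tool_rot: [[-0.882, -0.472, 0.001], [-0.472, 0.882, -0.003], [0.001, -0.003, -1.0]]
contact_force: [-0.7, -0.4, -1.7]
gripper_width: 18.8
```

Emit:
drive_tool([
  {"jaw": 10, "delta_pos": [1, 4, 5], "yaw": -0.02},
  {"jaw": 10, "delta_pos": [3, 14, 15], "yaw": -0.07},
  {"jaw": 10, "delta_pos": [6, 30, 32], "yaw": -0.15},
  {"jaw": 10, "delta_pos": [11, 52, 50], "yaw": -0.25},
  {"jaw": 10, "delta_pos": [16, 77, 70], "yaw": -0.37},
  {"jaw": 10, "delta_pos": [22, 102, 92], "yaw": -0.5},
  {"jaw": 10, "delta_pos": [27, 127, 112], "yaw": -0.62},
  {"jaw": 10, "delta_pos": [32, 152, 130], "yaw": -0.74},
])

```text
clock: 5.0
position: [519.6, -116.1, 234.1]
tool_rot: [[-0.968, 0.252, -0.002], [0.252, 0.968, -0.002], [0.001, -0.002, -1.0]]
contact_force: [-0.3, -0.3, -1.8]
gripper_width: 18.8
```

Emit:
drive_tool([
  {"jaw": 10, "delta_pos": [6, 26, 20], "yaw": -0.12},
  {"jaw": 10, "delta_pos": [12, 54, 40], "yaw": -0.26},
  {"jaw": 10, "delta_pos": [18, 84, 60], "yaw": -0.4},
  {"jaw": 10, "delta_pos": [24, 112, 76], "yaw": -0.54},
  {"jaw": 10, "delta_pos": [29, 136, 88], "yaw": -0.66},
  {"jaw": 10, "delta_pos": [32, 152, 95], "yaw": -0.74},
  {"jaw": 10, "delta_pos": [33, 159, 98], "yaw": -0.78},
  {"jaw": 10, "delta_pos": [33, 161, 99], "yaw": -0.8},
])

```text
clock: 5.8
position: [552.5, 46.8, 333.3]
tool_rot: [[-0.494, 0.869, -0.003], [0.869, 0.494, 0.0], [0.002, -0.002, -1.0]]
contact_force: [0.5, 0.5, -1.9]
gripper_width: 18.5
```

```bash
python3 - <<'E'
from h import *
import cv2
o=observe();R=o["tool_rot"];print(o["clock"],o["position"],np.degrees(np.arctan2(R[1,0],R[0,0])),o["q"].round(2),R[:,2].round(3),o["gripper_width"],o["contact_force"],o["moment"],abs(o["qvel"]).max())
im=capture("wrist")
cv2.imwrite("pics/w2.png",cv2.resize(im[:,:,::-1],(798,598)))
E
```

```text
5.8 [552.47847936  46.78699535 333.26226164] 119.62282659088514 [-0.03  0.21 -0.14  1.41  0.03  1.53  0.35] [-0.003  0.    -1.   ] 18.51493363518882 [ 0.51419327  0.50699988 -1.88488403] [ 0.19436698  0.07990342 -0.0435238 ] 0.18992030122798303
```

View pics/w2.png

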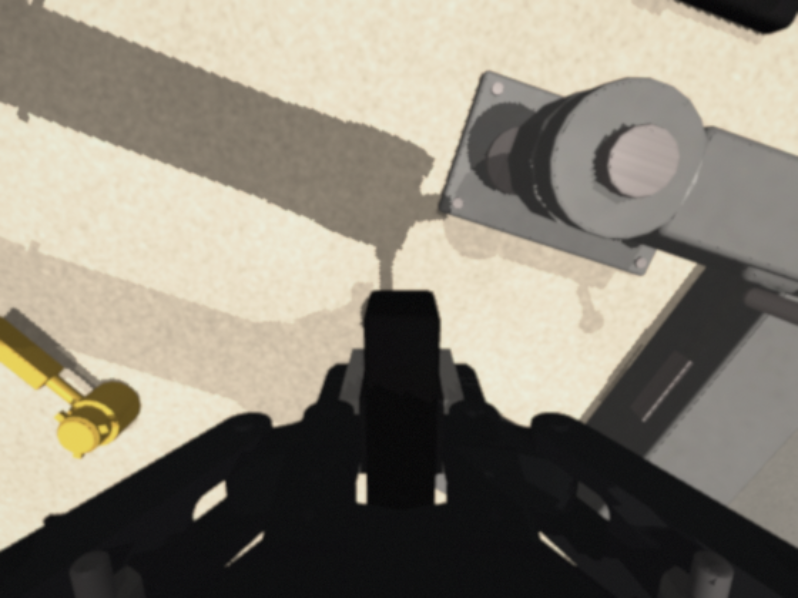

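```bash
python3 - <<'E'
from h import *
k=1.425
P=lambda u,v,z:atz("wrist",u/k,v/k,z)
for z in(235,240,249):
    c=P(628,158,z); print(z,c,[np.linalg.norm(P(*p,z)-c).round(1) for p in((550,158),(705,158),(628,77),(628,239))], P(643,160,z))
a,b,d=P(487,71,18),P(443,213,18),P(650,274,18)
print(a,b,d,np.linalg.norm(a-b),np.degrees(np.arctan2(*(d-b)[[1,0]])),np.degrees(np.arctan2(*(a-b)[[1,0]]))-90)
e=(d-b)/np.linalg.norm(d-b);m=(a+b)/2;print("front mid",m,e)
E
```

```text
235 [608.5 159.6 235. ] [np.float64(36.1), np.float64(35.6), np.float64(34.7), np.float64(38.2)] [615.1 162.3 235. ]
240 [606.5 158.4 240. ] [np.float64(35.3), np.float64(34.8), np.float64(34.0), np.float64(37.3)] [612.9 161.  240. ]
249 [602.8 156.2 249. ] [np.float64(33.8), np.float64(33.4), np.float64(32.6), np.float64(35.7)] [609.  158.8 249. ]
[545.2 208.8  18. ] [575.3  84.7  18. ] [781.7 134.2  18. ] 127.6981597361528 13.486283729559917 13.63360169313556
front mid [560.25 146.75  18.  ] [0.97242578 0.23321258 0.        ]
```

```bash
python3 - <<'E'
from h import *
print("mug",atz("scene",358,155,95),atz("side",213,137,95)); print("stamp",atz("side",241.5,140,60))
import cv2
A=np.array([609.3,158.4])
for psi in (10,3,-4,-11,-17,-23,-30,-37,-44):
    t=np.radians(psi); print(psi,(A-105.5*np.array([np.cos(t),np.sin(t)])).round(1))
o=observe();R=o["tool_rot"];t=np.radians(119.62+180); print("holder axis now",o["position"][:2]+105.5*np.array([np.cos(t),np.sin(t)]))
E
```

```text
mug [380.8 390.7  95. ] [364.9 391.4  95. ]
stamp [463.7 414.7  60. ]
10 [505.4 140.1]
3 [503.9 152.9]
-4 [504.1 165.8]
-11 [505.7 178.5]
-17 [508.4 189.2]
-23 [512.2 199.6]
-30 [517.9 211.2]
-37 [525.  221.9]
-44 [533.4 231.7]
holder axis now [604.55831218 -45.61114146]
```

Emit:
drive_tool([
  {"jaw": 10, "delta_pos": [-2, 0, -4], "yaw": 0.03},
  {"jaw": 10, "delta_pos": [-6, 0, -14], "yaw": 0.1},
  {"jaw": 10, "delta_pos": [-11, 0, -30], "yaw": 0.2},
  {"jaw": 10, "delta_pos": [-16, 0, -50], "yaw": 0.32},
  {"jaw": 10, "delta_pos": [-22, 0, -70], "yaw": 0.45},
  {"jaw": 10, "delta_pos": [-27, 0, -92], "yaw": 0.58},
  {"jaw": 10, "delta_pos": [-32, 0, -114], "yaw": 0.7},
  {"jaw": 10, "delta_pos": [-36, 0, -135], "yaw": 0.8},
])

```text
clock: 6.65
position: [515.4, 45.0, 196.6]
tool_rot: [[-0.969, 0.247, -0.003], [0.247, 0.969, -0.003], [0.003, -0.003, -1.0]]
contact_force: [-1.1, 0.5, -2.3]
gripper_width: 18.9
```

Emit:
drive_tool([
  {"jaw": 10, "delta_pos": [-3, 0, -20], "yaw": 0.08},
  {"jaw": 10, "delta_pos": [-6, 0, -40], "yaw": 0.16},
  {"jaw": 10, "delta_pos": [-9, 0, -60], "yaw": 0.23},
  {"jaw": 10, "delta_pos": [-11, 0, -78], "yaw": 0.28},
  {"jaw": 10, "delta_pos": [-12, 0, -94], "yaw": 0.32},
  {"jaw": 10, "delta_pos": [-12, 0, -105], "yaw": 0.34},
  {"jaw": 10, "delta_pos": [-12, 0, -110], "yaw": 0.34},
  {"jaw": 10, "delta_pos": [-12, 0, -112], "yaw": 0.34},
])

```text
clock: 7.45
position: [503.2, 44.6, 84.2]
tool_rot: [[-0.996, -0.09, -0.003], [-0.09, 0.996, -0.004], [0.003, -0.003, -1.0]]
contact_force: [-0.2, 0.8, -2.3]
gripper_width: 18.7
```

```bash
cat > st.py <<'E'
from h import *
import sys
A=np.array([609.3,158.4])
o=observe();R=o["tool_rot"];psi=np.degrees(np.arctan2(R[1,0],R[0,0]))%360-180;p=o["position"]
e=lambda a:np.array([np.cos(np.radians(a)),np.sin(np.radians(a))])
print("t",o["clock"],"p",p.round(2),"psi",psi.round(2),"F",o["contact_force"].round(2),"M",o["moment"].round(2),"axis",(p[:2]+105.5*e(psi)).round(1),"v",abs(o["qvel"]).max().round(3),"w",round(o["gripper_width"],1))
for a in map(float,sys.argv[1:]):
    print(a,"dpos",(A-105.5*e(a)-p[:2]).round(1),"yaw",np.radians(a-psi).round(3))
E
python3 st.py 5; python3 - <<'E'
from h import *
import cv2
a=capture("side"); b=capture("scene")
f=lambda im,x,y:cv2.resize(im[y:y+135,x:x+130,::-1],None,fx=3,fy=3,interpolation=cv2.INTER_CUBIC)
cv2.imwrite("pics/chk.png",cv2.convertScaleAbs(__import__("numpy").hstack([f(a,215,105),f(b,290,140)]),alpha=1.5))
E
```

```text
t 7.45 p [503.17  44.65  84.25] psi 5.14 F [-0.19  0.8  -2.3 ] M [-0.03  0.18 -0.01] axis [608.2  54.1] v 0.036 w 18.7
5.0 dpos [  1.  104.6] yaw -0.003
```

View pics/chk.png

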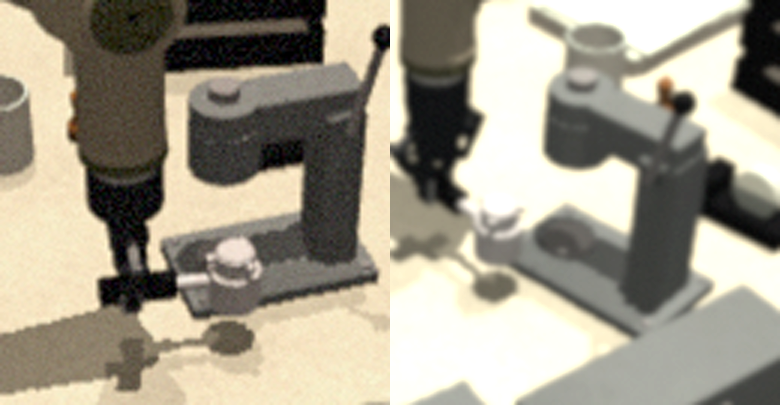

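```bash
python3 - <<'E'
from h import *
h=[atz("side",294,188.3,123.1),atz("scene",326.7,210.7,123.1)];c=[atz("side",289.3,134.6,249),atz("scene",354.3,165,249)]
print(h,c,[b-a for a,b in zip(h,c)])
E
```

```text
[array([614.1,  46.7, 123.1]), array([626.7,  47.1, 123.1])] [array([609.6, 145.7, 249. ]), array([614. , 160.6, 249. ])] [array([ -4.5,  99. , 125.9]), array([-12.7, 113.5, 125.9])]
```

Emit:
drive_tool([
  {"jaw": 10, "delta_pos": [0, 4, 0], "yaw": 0},
  {"jaw": 10, "delta_pos": [0, 14, 0], "yaw": 0},
  {"jaw": 10, "delta_pos": [0, 32, 2], "yaw": 0},
  {"jaw": 10, "delta_pos": [0, 54, 4], "yaw": 0},
  {"jaw": 10, "delta_pos": [0, 76, 6], "yaw": 0},
  {"jaw": 10, "delta_pos": [0, 94, 8], "yaw": 0},
  {"jaw": 10, "delta_pos": [0, 102, 10], "yaw": 0},
  {"jaw": 10, "delta_pos": [0, 104.6, 12], "yaw": 0},
])

```text
clock: 8.35
position: [503.5, 151.1, 97.3]
tool_rot: [[-0.996, -0.092, -0.001], [-0.092, 0.996, -0.003], [0.002, -0.003, -1.0]]
contact_force: [-0.9, 0.1, -2.6]
gripper_width: 18.5
```

Emit:
drive_tool([
  {"jaw": 10, "delta_pos": [0, 0, 2], "yaw": 0},
  {"jaw": 10, "delta_pos": [0, 0, 4], "yaw": 0},
  {"jaw": 10, "delta_pos": [0, 0, 6], "yaw": 0},
  {"jaw": 10, "delta_pos": [0, 0, 8], "yaw": 0},
  {"jaw": 10, "delta_pos": [0, 0, 10], "yaw": 0},
  {"jaw": 10, "delta_pos": [0, 0, 12], "yaw": 0},
  {"jaw": 10, "delta_pos": [0, 0, 14], "yaw": 0},
  {"jaw": 10, "delta_pos": [0, 0, 15], "yaw": 0},
])

```text
clock: 9.15
position: [503.6, 151.2, 112.5]
tool_rot: [[-0.996, -0.092, -0.001], [-0.092, 0.996, -0.003], [0.001, -0.003, -1.0]]
contact_force: [-0.8, 0.4, -2.1]
gripper_width: 18.4
```

```bash
python3 st.py 5
```

```text
t 9.15 p [503.57 151.16 112.53] psi 5.29 F [-0.8   0.4  -2.12] M [-0.05  0.15 -0.03] axis [608.6 160.9] v 0.017 w 18.4
5.0 dpos [ 0.6 -2. ] yaw -0.005
```

Emit:
drive_tool([
  {"jaw": 10, "delta_pos": [0, -1, 0], "yaw": 0},
  {"jaw": 10, "delta_pos": [0, -1.7, 1], "yaw": 0},
  {"jaw": 10, "delta_pos": [0, -1.7, 2], "yaw": 0},
  {"jaw": 10, "delta_pos": [0, -1.7, 3], "yaw": 0},
  {"jaw": 10, "delta_pos": [0, -1.7, 4], "yaw": 0},
  {"jaw": 10, "delta_pos": [0, -1.7, 5], "yaw": 0},
  {"jaw": 10, "delta_pos": [0, -1.7, 6], "yaw": 0},
  {"jaw": 10, "delta_pos": [0, -1.7, 6], "yaw": 0},
])

```text
clock: 9.95
position: [503.4, 149.5, 118.2]
tool_rot: [[-0.996, -0.092, -0.002], [-0.092, 0.996, -0.003], [0.002, -0.003, -1.0]]
contact_force: [1.6, 1.7, -5.5]
gripper_width: 18.8
```

```bash
python3 st.py 5
```

```text
t 9.95 p [503.35 149.47 118.21] psi 5.3 F [ 1.59  1.73 -5.48] M [0.03 0.22 0.07] axis [608.4 159.2] v 0.002 w 18.8
5.0 dpos [ 0.8 -0.3] yaw -0.005
```

Emit:
drive_tool([
  {"jaw": 10, "delta_pos": [0.5, 0.3, 0.5], "yaw": 0},
  {"jaw": 10, "delta_pos": [1, 0.5, 1], "yaw": 0},
  {"jaw": 10, "delta_pos": [1, 0.5, 1.5], "yaw": 0},
  {"jaw": 10, "delta_pos": [1, 0.5, 2], "yaw": 0},
  {"jaw": 10, "delta_pos": [1, 0.5, 2], "yaw": 0},
  {"jaw": 10, "delta_pos": [1, 0.5, 2], "yaw": 0},
  {"jaw": 10, "delta_pos": [1, 0.5, 2], "yaw": 0},
  {"jaw": 10, "delta_pos": [1, 0.5, 2], "yaw": 0},
])

```text
clock: 10.75
position: [503.3, 149.6, 119.3]
tool_rot: [[-0.996, -0.092, -0.004], [-0.092, 0.996, -0.004], [0.005, -0.003, -1.0]]
contact_force: [-5.1, -2.1, -15.3]
gripper_width: 18.8
```

```bash
python3 st.py 5
```

```text
t 10.75 p [503.27 149.57 119.35] psi 5.29 F [ -5.1   -2.14 -15.26] M [-0.4   2.19 -0.09] axis [608.3 159.3] v 0.003 w 18.8
5.0 dpos [ 0.9 -0.4] yaw -0.005
```

```bash
sed -i 's/609.3,158.4/608.8,158.9/' st.py; python3 st.py -2 -9 -16
```

```text
t 10.75 p [503.27 149.57 119.35] psi 5.29 F [ -5.1   -2.14 -15.26] M [-0.4   2.19 -0.09] axis [608.3 159.3] v 0.003 w 18.8
-2.0 dpos [ 0.1 13. ] yaw -0.127
-9.0 dpos [ 1.3 25.8] yaw -0.249
-16.0 dpos [ 4.1 38.4] yaw -0.372
```

Emit:
drive_tool([
  {"jaw": 10, "delta_pos": [0, 0, -2], "yaw": 0},
  {"jaw": 10, "delta_pos": [0, 0, -3], "yaw": 0},
  {"jaw": 10, "delta_pos": [0, 4, -3], "yaw": -0.04},
  {"jaw": 10, "delta_pos": [0, 9, -3], "yaw": -0.09},
  {"jaw": 10, "delta_pos": [0.1, 13, -3], "yaw": -0.127},
  {"jaw": 10, "delta_pos": [0.1, 13, -2], "yaw": -0.127},
  {"jaw": 10, "delta_pos": [0.1, 13, -1], "yaw": -0.127},
  {"jaw": 10, "delta_pos": [0.1, 13, -0.3], "yaw": -0.127},
])

```text
clock: 11.55
position: [504.2, 163.2, 119.3]
tool_rot: [[-0.999, 0.033, -0.003], [0.033, 0.999, -0.002], [0.003, -0.002, -1.0]]
contact_force: [6.1, 3.3, -14.1]
gripper_width: 18.8
```

```bash
python3 st.py -2 -9 -16
```

```text
t 11.55 p [504.24 163.21 119.33] psi -1.89 F [  6.1    3.26 -14.14] M [0.63 0.09 0.32] axis [609.7 159.7] v 0.012 w 18.8
-2.0 dpos [-0.9 -0.6] yaw -0.002
-9.0 dpos [ 0.4 12.2] yaw -0.124
-16.0 dpos [ 3.1 24.8] yaw -0.246
```

Emit:
drive_tool([
  {"jaw": 10, "delta_pos": [0, 0, -2], "yaw": 0},
  {"jaw": 10, "delta_pos": [0, 0, -3.5], "yaw": 0},
  {"jaw": 10, "delta_pos": [0, 4, -3.5], "yaw": -0.04},
  {"jaw": 10, "delta_pos": [0.2, 8.5, -3.5], "yaw": -0.085},
  {"jaw": 10, "delta_pos": [0.4, 12.2, -3.5], "yaw": -0.124},
  {"jaw": 10, "delta_pos": [0.4, 12.2, -2.5], "yaw": -0.124},
  {"jaw": 10, "delta_pos": [0.4, 12.2, -1.5], "yaw": -0.124},
  {"jaw": 10, "delta_pos": [0.4, 12.2, -0.7], "yaw": -0.124},
])

```text
clock: 12.35
position: [504.9, 175.5, 118.7]
tool_rot: [[-0.988, 0.155, -0.002], [0.155, 0.988, -0.001], [0.002, -0.001, -1.0]]
contact_force: [4.2, 2.9, -9.3]
gripper_width: 18.9
```

```bash
python3 st.py -9 -16
```

```text
t 12.35 p [504.9  175.5  118.68] psi -8.93 F [ 4.17  2.92 -9.27] M [0.62 0.02 0.27] axis [609.1 159.1] v 0.015 w 18.9
-9.0 dpos [-0.3 -0.1] yaw -0.001
-16.0 dpos [ 2.5 12.5] yaw -0.123
```

Emit:
drive_tool([
  {"jaw": 10, "delta_pos": [0, 0, -2], "yaw": 0},
  {"jaw": 10, "delta_pos": [0, 0, -3], "yaw": 0},
  {"jaw": 10, "delta_pos": [1, 4, -3], "yaw": -0.04},
  {"jaw": 10, "delta_pos": [2.5, 9, -3], "yaw": -0.085},
  {"jaw": 10, "delta_pos": [3.5, 13, -3], "yaw": -0.123},
  {"jaw": 10, "delta_pos": [3.5, 13, -2], "yaw": -0.123},
  {"jaw": 10, "delta_pos": [3.5, 13, -1], "yaw": -0.123},
  {"jaw": 10, "delta_pos": [3.5, 13, 0], "yaw": -0.123},
])

```text
clock: 13.15
position: [508.2, 188.1, 118.5]
tool_rot: [[-0.962, 0.275, -0.003], [0.275, 0.962, -0.001], [0.003, -0.002, -1.0]]
contact_force: [1.9, -0.1, -7.8]
gripper_width: 18.9
```

```bash
python3 st.py -16 -23
```

```text
t 13.15 p [508.19 188.14 118.5 ] psi -15.94 F [ 1.93 -0.08 -7.84] M [0.37 0.26 0.13] axis [609.6 159.2] v 0.015 w 18.9
-16.0 dpos [-0.8 -0.2] yaw -0.001
-23.0 dpos [ 3.5 12. ] yaw -0.123
```

Emit:
drive_tool([
  {"jaw": 10, "delta_pos": [0, 0, -2], "yaw": 0},
  {"jaw": 10, "delta_pos": [0, 0, -3], "yaw": 0},
  {"jaw": 10, "delta_pos": [1.5, 4, -3], "yaw": -0.04},
  {"jaw": 10, "delta_pos": [3, 8.5, -3], "yaw": -0.085},
  {"jaw": 10, "delta_pos": [4.3, 12.2, -3], "yaw": -0.123},
  {"jaw": 10, "delta_pos": [4.3, 12.2, -2], "yaw": -0.123},
  {"jaw": 10, "delta_pos": [4.3, 12.2, -1], "yaw": -0.123},
  {"jaw": 10, "delta_pos": [4.3, 12.2, 0.2], "yaw": -0.123},
])

```text
clock: 13.95
position: [512.2, 200.0, 118.5]
tool_rot: [[-0.921, 0.39, -0.004], [0.39, 0.921, -0.001], [0.003, -0.002, -1.0]]
contact_force: [1.8, 0.3, -6.1]
gripper_width: 18.5
```

```bash
sed -i 's/608.8,158.9/609.6,159.2/' st.py; python3 st.py -23 -30
```

```text
t 13.95 p [512.21 200.03 118.5 ] psi -22.95 F [ 1.77  0.32 -6.13] M [0.41 0.35 0.08] axis [609.4 158.9] v 0.023 w 18.5
-23.0 dpos [0.3 0.4] yaw -0.001
-30.0 dpos [ 6.  11.9] yaw -0.123
```

Emit:
drive_tool([
  {"jaw": 10, "delta_pos": [0, 0, -2], "yaw": 0},
  {"jaw": 10, "delta_pos": [0, 0, -3], "yaw": 0},
  {"jaw": 10, "delta_pos": [2, 4, -3], "yaw": -0.04},
  {"jaw": 10, "delta_pos": [4, 8.5, -3], "yaw": -0.085},
  {"jaw": 10, "delta_pos": [6, 11.9, -3], "yaw": -0.123},
  {"jaw": 10, "delta_pos": [6, 11.9, -2], "yaw": -0.123},
  {"jaw": 10, "delta_pos": [6, 11.9, -1], "yaw": -0.123},
  {"jaw": 10, "delta_pos": [6, 11.9, 0.5], "yaw": -0.123},
])

```text
clock: 14.75
position: [517.9, 211.7, 118.8]
tool_rot: [[-0.866, 0.499, -0.005], [0.499, 0.866, -0.0], [0.004, -0.003, -1.0]]
contact_force: [0.9, 0.4, -6.7]
gripper_width: 18.3
```

```bash
python3 st.py -30 -37
```

```text
t 14.75 p [517.91 211.67 118.81] psi -29.95 F [ 0.94  0.44 -6.66] M [0.45 0.35 0.07] axis [609.3 159. ] v 0.031 w 18.3
-30.0 dpos [0.3 0.3] yaw -0.001
-37.0 dpos [ 7.4 11. ] yaw -0.123
```

Emit:
drive_tool([
  {"jaw": 10, "delta_pos": [0, 0, -2], "yaw": 0},
  {"jaw": 10, "delta_pos": [0, 0, -3], "yaw": 0},
  {"jaw": 10, "delta_pos": [2.5, 4, -3], "yaw": -0.04},
  {"jaw": 10, "delta_pos": [5.2, 8, -3], "yaw": -0.085},
  {"jaw": 10, "delta_pos": [7.4, 11, -3], "yaw": -0.123},
  {"jaw": 10, "delta_pos": [7.4, 11, -2], "yaw": -0.123},
  {"jaw": 10, "delta_pos": [7.4, 11, -0.5], "yaw": -0.123},
  {"jaw": 10, "delta_pos": [7.4, 11, 0.7], "yaw": -0.123},
])

```text
clock: 15.55
position: [525.0, 222.5, 119.4]
tool_rot: [[-0.799, 0.601, -0.005], [0.601, 0.799, 0.0], [0.004, -0.003, -1.0]]
contact_force: [0.2, 1.7, -6.0]
gripper_width: 18.8
```

```bash
python3 st.py -37 -42
```

```text
t 15.55 p [524.97 222.5  119.36] psi -36.94 F [ 0.17  1.66 -6.02] M [0.48 0.44 0.08] axis [609.3 159.1] v 0.024 w 18.8
-37.0 dpos [0.4 0.2] yaw -0.001
-42.0 dpos [6.2 7.3] yaw -0.088
```

Emit:
drive_tool([
  {"jaw": 10, "delta_pos": [0, 0, 0.5], "yaw": 0},
  {"jaw": 10, "delta_pos": [0, 0, 0.5], "yaw": 0},
  {"jaw": 10, "delta_pos": [0, 0, 1], "yaw": 0},
  {"jaw": 10, "delta_pos": [0, 0, 1], "yaw": 0},
  {"jaw": 10, "delta_pos": [0, 0, 1], "yaw": 0},
  {"jaw": 10, "delta_pos": [0, 0, 1], "yaw": 0},
  {"jaw": 10, "delta_pos": [0, 0, 1], "yaw": 0},
  {"jaw": 10, "delta_pos": [0, 0, 1], "yaw": 0},
])

```text
clock: 16.35
position: [524.8, 222.5, 120.2]
tool_rot: [[-0.799, 0.601, -0.006], [0.601, 0.799, -0.0], [0.005, -0.004, -1.0]]
contact_force: [0.8, 1.2, -7.6]
gripper_width: 18.7
```

```bash
python3 st.py -37 -42;  python3 - <<'E'
from h import *
import cv2
a=capture("side"); b=capture("wrist")
f=lambda im,x,y:cv2.resize(im[y:y+100,x:x+130,::-1],None,fx=3,fy=3,interpolation=cv2.INTER_CUBIC)
w=cv2.resize(b[:,:,::-1],(400,300))
cv2.imwrite("pics/chk2.png",cv2.convertScaleAbs(__import__("numpy").hstack([f(a,215,115),w]),alpha=1.5))
E
```

```text
t 16.35 p [524.75 222.48 120.19] psi -36.94 F [ 0.84  1.16 -7.6 ] M [0.56 0.67 0.11] axis [609.1 159.1] v 0.002 w 18.7
-37.0 dpos [0.6 0.2] yaw -0.001
-42.0 dpos [6.4 7.3] yaw -0.088
```

View pics/chk2.png

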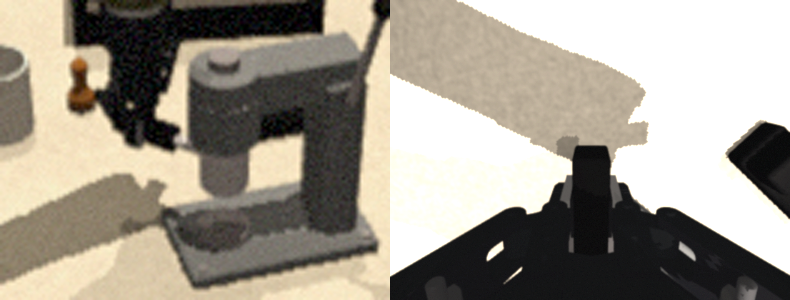

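Emit:
drive_tool([
  {"jaw": 10, "delta_pos": [0, 0, -2], "yaw": 0},
  {"jaw": 10, "delta_pos": [0, 0, -4], "yaw": 0},
  {"jaw": 10, "delta_pos": [2, 2, -4], "yaw": -0.03},
  {"jaw": 10, "delta_pos": [4.5, 5, -4], "yaw": -0.06},
  {"jaw": 10, "delta_pos": [6.4, 7.3, -4], "yaw": -0.088},
  {"jaw": 10, "delta_pos": [6.4, 7.3, -2.5], "yaw": -0.088},
  {"jaw": 10, "delta_pos": [6.4, 7.3, -1], "yaw": -0.088},
  {"jaw": 10, "delta_pos": [6.4, 7.3, 0], "yaw": -0.088},
])

```text
clock: 17.25
position: [530.9, 229.7, 119.9]
tool_rot: [[-0.744, 0.668, -0.006], [0.668, 0.744, 0.0], [0.005, -0.004, -1.0]]
contact_force: [1.8, 0.9, -9.1]
gripper_width: 18.8
```

```bash
python3 st.py -33 -26 -42
```

```text
t 17.25 p [530.9  229.72 119.9 ] psi -41.95 F [ 1.77  0.94 -9.13] M [0.87 0.41 0.28] axis [609.4 159.2] v 0.015 w 18.8
-33.0 dpos [ -9.8 -13.1] yaw 0.156
-26.0 dpos [-16.1 -24.3] yaw 0.278
-42.0 dpos [0.3 0.1] yaw -0.001
```

```bash
python3 st.py -39.5 -37
```

```text
t 17.25 p [530.9  229.72 119.9 ] psi -41.95 F [ 1.77  0.94 -9.13] M [0.87 0.41 0.28] axis [609.4 159.2] v 0.015 w 18.8
-39.5 dpos [-2.7 -3.4] yaw 0.043
-37.0 dpos [-5.6 -7. ] yaw 0.086
```

Emit:
drive_tool([
  {"jaw": 10, "delta_pos": [0, 0, 0.3], "yaw": 0},
  {"jaw": 10, "delta_pos": [-0.9, -1.1, 0.5], "yaw": 0.015},
  {"jaw": 10, "delta_pos": [-1.8, -2.3, 0.6], "yaw": 0.029},
  {"jaw": 10, "delta_pos": [-2.7, -3.4, 0.6], "yaw": 0.043},
  {"jaw": 10, "delta_pos": [-3.6, -4.6, 0.6], "yaw": 0.057},
  {"jaw": 10, "delta_pos": [-4.6, -5.8, 0.6], "yaw": 0.071},
  {"jaw": 10, "delta_pos": [-5.6, -7, 0.6], "yaw": 0.086},
  {"jaw": 10, "delta_pos": [-5.6, -7, 0.6], "yaw": 0.086},
])

```text
clock: 18.05
position: [524.6, 222.6, 120.2]
tool_rot: [[-0.799, 0.601, -0.008], [0.601, 0.799, -0.0], [0.006, -0.005, -1.0]]
contact_force: [-4.3, 1.0, -8.3]
gripper_width: 18.7
```

```bash
python3 st.py -34.5 -32
```

```text
t 18.05 p [524.56 222.6  120.22] psi -36.97 F [-4.32  0.96 -8.27] M [ 0.64  1.52 -0.25] axis [608.8 159.1] v 0.019 w 18.7
-34.5 dpos [-1.9 -3.6] yaw 0.043
-32.0 dpos [-4.4 -7.5] yaw 0.087
```

Emit:
drive_tool([
  {"jaw": 10, "delta_pos": [0, 0, 0.3], "yaw": 0},
  {"jaw": 10, "delta_pos": [-0.4, -1.2, 0.5], "yaw": 0.015},
  {"jaw": 10, "delta_pos": [-1.1, -2.4, 0.5], "yaw": 0.029},
  {"jaw": 10, "delta_pos": [-1.9, -3.6, 0.5], "yaw": 0.043},
  {"jaw": 10, "delta_pos": [-2.7, -4.9, 0.5], "yaw": 0.057},
  {"jaw": 10, "delta_pos": [-3.5, -6.2, 0.5], "yaw": 0.071},
  {"jaw": 10, "delta_pos": [-4.4, -7.5, 0.5], "yaw": 0.087},
  {"jaw": 10, "delta_pos": [-4.4, -7.5, 0.5], "yaw": 0.087},
])

```text
clock: 18.85
position: [520.4, 215.4, 121.5]
tool_rot: [[-0.849, 0.529, -0.006], [0.529, 0.849, -0.0], [0.005, -0.004, -1.0]]
contact_force: [-4.4, 1.9, -3.7]
gripper_width: 18.5
```

```bash
python3 st.py -29.5 -27
```

```text
t 18.85 p [520.41 215.39 121.53] psi -31.91 F [-4.44  1.9  -3.69] M [ 0.52  1.28 -0.37] axis [610.  159.6] v 0.014 w 18.5
-29.5 dpos [-2.6 -4.2] yaw 0.042
-27.0 dpos [-4.8 -8.3] yaw 0.086
```

Emit:
drive_tool([
  {"jaw": 10, "delta_pos": [-0.4, 0.2, 0.5], "yaw": 0},
  {"jaw": 10, "delta_pos": [-0.4, 0.2, 1], "yaw": 0},
  {"jaw": 10, "delta_pos": [-0.4, 0.2, 1.5], "yaw": 0},
  {"jaw": 10, "delta_pos": [-0.4, 0.2, 2], "yaw": 0},
  {"jaw": 10, "delta_pos": [-0.4, 0.2, 2.5], "yaw": 0},
  {"jaw": 10, "delta_pos": [-0.4, 0.2, 3], "yaw": 0},
  {"jaw": 10, "delta_pos": [-0.4, 0.2, 3], "yaw": 0},
  {"jaw": 10, "delta_pos": [-0.4, 0.2, 3], "yaw": 0},
])

```text
clock: 19.65
position: [520.0, 215.8, 124.6]
tool_rot: [[-0.849, 0.528, -0.006], [0.528, 0.849, -0.0], [0.005, -0.004, -1.0]]
contact_force: [-4.5, 1.9, -5.9]
gripper_width: 18.6
```

```bash
python3 st.py -32
```

```text
t 19.65 p [519.97 215.76 124.56] psi -31.9 F [-4.49  1.91 -5.85] M [ 0.72  1.35 -0.26] axis [609.5 160. ] v 0.001 w 18.6
-32.0 dpos [ 0.2 -0.7] yaw -0.002
```

Emit:
drive_tool([
  {"jaw": 10, "delta_pos": [-0.4, 0.2, 1], "yaw": 0},
  {"jaw": 10, "delta_pos": [-0.4, 0.2, 2], "yaw": 0},
  {"jaw": 10, "delta_pos": [-0.4, 0.2, 3], "yaw": 0},
  {"jaw": 10, "delta_pos": [-0.4, 0.2, 4], "yaw": 0},
  {"jaw": 10, "delta_pos": [-0.4, 0.2, 5], "yaw": 0},
  {"jaw": 10, "delta_pos": [-0.4, 0.2, 6], "yaw": 0},
  {"jaw": 10, "delta_pos": [-0.4, 0.2, 6.5], "yaw": 0},
  {"jaw": 10, "delta_pos": [-0.4, 0.2, 6.5], "yaw": 0},
])

```text
clock: 20.45
position: [519.7, 215.9, 131.2]
tool_rot: [[-0.849, 0.528, -0.006], [0.529, 0.849, -0.0], [0.005, -0.003, -1.0]]
contact_force: [-1.8, 1.2, -6.2]
gripper_width: 18.5
```

```bash
python3 st.py -32
```

```text
t 20.45 p [519.74 215.86 131.21] psi -31.91 F [-1.85  1.22 -6.19] M [ 0.42  0.81 -0.05] axis [609.3 160.1] v 0.003 w 18.5
-32.0 dpos [ 0.4 -0.8] yaw -0.002
```

Emit:
drive_tool([
  {"jaw": 10, "delta_pos": [-0.2, 0.1, 1], "yaw": 0},
  {"jaw": 10, "delta_pos": [-0.2, 0.1, 2], "yaw": 0},
  {"jaw": 10, "delta_pos": [-0.2, 0.1, 3], "yaw": 0},
  {"jaw": 10, "delta_pos": [-0.2, 0.1, 3.7], "yaw": 0},
  {"jaw": 10, "delta_pos": [-0.2, 0.1, 4.4], "yaw": 0},
  {"jaw": 10, "delta_pos": [-0.2, 0.1, 5], "yaw": 0},
  {"jaw": 10, "delta_pos": [-0.2, 0.1, 5], "yaw": 0},
  {"jaw": 10, "delta_pos": [-0.2, 0.1, 5], "yaw": 0},
])

```text
clock: 21.25
position: [519.6, 215.8, 136.2]
tool_rot: [[-0.849, 0.529, -0.006], [0.529, 0.849, -0.0], [0.005, -0.003, -1.0]]
contact_force: [-0.4, -0.1, -7.1]
gripper_width: 18.8
```

```bash
python3 st.py -32
```

```text
t 21.25 p [519.64 215.8  136.16] psi -31.91 F [-0.44 -0.07 -7.09] M [0.39 0.61 0.05] axis [609.2 160. ] v 0.003 w 18.8
-32.0 dpos [ 0.5 -0.7] yaw -0.002
```

Emit:
drive_tool([
  {"jaw": 10, "delta_pos": [0, 0, 0.3], "yaw": 0},
  {"jaw": 10, "delta_pos": [0, 0, 0.6], "yaw": 0},
  {"jaw": 10, "delta_pos": [0, 0, 0.9], "yaw": 0},
  {"jaw": 10, "delta_pos": [0, 0, 1.2], "yaw": 0},
  {"jaw": 10, "delta_pos": [0, 0, 1.5], "yaw": 0},
  {"jaw": 10, "delta_pos": [0, 0, 1.5], "yaw": 0},
  {"jaw": 10, "delta_pos": [0, 0, 1.5], "yaw": 0},
  {"jaw": 10, "delta_pos": [0, 0, 1.5], "yaw": 0},
])

```text
clock: 22.05
position: [519.4, 215.8, 137.3]
tool_rot: [[-0.849, 0.529, -0.007], [0.529, 0.849, -0.001], [0.005, -0.004, -1.0]]
contact_force: [1.1, 1.6, -14.4]
gripper_width: 19.0
```

```bash
sed -i 's/609.6,159.2/609.2,160.0/' st.py; python3 st.py -28 -24 -20 -16
```

```text
t 22.05 p [519.38 215.75 137.28] psi -31.91 F [  1.11   1.57 -14.37] M [0.84 0.65 0.1 ] axis [608.9 160. ] v 0.001 w 19.0
-28.0 dpos [-3.3 -6.2] yaw 0.068
-24.0 dpos [ -6.6 -12.8] yaw 0.138
-20.0 dpos [ -9.3 -19.7] yaw 0.208
-16.0 dpos [-11.6 -26.7] yaw 0.278
```

Emit:
drive_tool([
  {"jaw": 10, "delta_pos": [0, 0, -0.8], "yaw": 0},
  {"jaw": 10, "delta_pos": [0, 0, -1.5], "yaw": 0},
  {"jaw": 10, "delta_pos": [-0.7, -1.5, -1.5], "yaw": 0.017},
  {"jaw": 10, "delta_pos": [-1.6, -3, -1.5], "yaw": 0.034},
  {"jaw": 10, "delta_pos": [-2.4, -4.6, -1.5], "yaw": 0.051},
  {"jaw": 10, "delta_pos": [-3.3, -6.2, -1.5], "yaw": 0.068},
  {"jaw": 10, "delta_pos": [-4.2, -7.8, -1.5], "yaw": 0.085},
  {"jaw": 10, "delta_pos": [-4.2, -7.8, -1.5], "yaw": 0.085},
])

```text
clock: 22.85
position: [515.3, 208.0, 136.0]
tool_rot: [[-0.891, 0.454, -0.006], [0.454, 0.891, -0.001], [0.005, -0.003, -1.0]]
contact_force: [0.7, 1.0, -7.5]
gripper_width: 18.7
```

```bash
 python3 st.py -24 -21 -18 -15
```

```text
t 22.85 p [515.28 207.96 136.  ] psi -26.98 F [ 0.7   0.95 -7.49] M [0.62 0.52 0.1 ] axis [609.3 160.1] v 0.028 w 18.7
-24.0 dpos [-2.5 -5.1] yaw 0.052
-21.0 dpos [ -4.6 -10.2] yaw 0.104
-18.0 dpos [ -6.4 -15.4] yaw 0.157
-15.0 dpos [ -8.  -20.7] yaw 0.209
```

Emit:
drive_tool([
  {"jaw": 10, "delta_pos": [-0.8, -1.7, -0.3], "yaw": 0.017},
  {"jaw": 10, "delta_pos": [-2.5, -5.1, -0.3], "yaw": 0.052},
  {"jaw": 10, "delta_pos": [-3.5, -7.6, -0.3], "yaw": 0.078},
  {"jaw": 10, "delta_pos": [-4.6, -10.2, -0.3], "yaw": 0.104},
  {"jaw": 10, "delta_pos": [-5.5, -12.8, -0.3], "yaw": 0.13},
  {"jaw": 10, "delta_pos": [-6.4, -15.4, -0.3], "yaw": 0.157},
  {"jaw": 10, "delta_pos": [-7.2, -18, -0.3], "yaw": 0.183},
  {"jaw": 10, "delta_pos": [-7.2, -18, -0.3], "yaw": 0.183},
])

```text
clock: 23.65
position: [508.0, 189.6, 135.7]
tool_rot: [[-0.959, 0.283, -0.006], [0.283, 0.959, -0.002], [0.005, -0.004, -1.0]]
contact_force: [-0.5, 0.6, -6.4]
gripper_width: 18.5
```

```bash
 python3 st.py -14 -11 -8 -5
```

```text
t 23.65 p [507.97 189.57 135.68] psi -16.45 F [-0.48  0.56 -6.4 ] M [0.42 0.62 0.09] axis [609.2 159.7] v 0.037 w 18.5
-14.0 dpos [-1.1 -4.1] yaw 0.043
-11.0 dpos [-2.3 -9.4] yaw 0.095
-8.0 dpos [ -3.2 -14.9] yaw 0.147
-5.0 dpos [ -3.9 -20.4] yaw 0.2
```

Emit:
drive_tool([
  {"jaw": 10, "delta_pos": [-0.5, -2, -0.1], "yaw": 0.021},
  {"jaw": 10, "delta_pos": [-1.1, -4.1, -0.1], "yaw": 0.043},
  {"jaw": 10, "delta_pos": [-1.7, -6.7, -0.1], "yaw": 0.069},
  {"jaw": 10, "delta_pos": [-2.3, -9.4, -0.1], "yaw": 0.095},
  {"jaw": 10, "delta_pos": [-2.8, -12.1, -0.1], "yaw": 0.121},
  {"jaw": 10, "delta_pos": [-3.2, -14.9, -0.1], "yaw": 0.147},
  {"jaw": 10, "delta_pos": [-3.9, -20.4, -0.1], "yaw": 0.2},
  {"jaw": 10, "delta_pos": [-3.9, -20.4, -0.1], "yaw": 0.2},
])

```text
clock: 24.45
position: [504.1, 168.4, 135.6]
tool_rot: [[-0.996, 0.086, -0.005], [0.086, 0.996, -0.004], [0.005, -0.004, -1.0]]
contact_force: [-0.4, 1.1, -5.9]
gripper_width: 18.3
```

```bash
 python3 st.py -2 1 4 6
```

```text
t 24.45 p [504.13 168.38 135.58] psi -4.94 F [-0.36  1.06 -5.94] M [0.3  0.62 0.15] axis [609.2 159.3] v 0.082 w 18.3
-2.0 dpos [-0.4 -4.7] yaw 0.051
1.0 dpos [ -0.4 -10.2] yaw 0.104
4.0 dpos [ -0.2 -15.7] yaw 0.156
6.0 dpos [  0.2 -19.4] yaw 0.191
```

Emit:
drive_tool([
  {"jaw": 10, "delta_pos": [-0.3, -2.4, 0], "yaw": 0.026},
  {"jaw": 10, "delta_pos": [-0.4, -4.9, 0], "yaw": 0.051},
  {"jaw": 10, "delta_pos": [-0.4, -7.5, 0], "yaw": 0.078},
  {"jaw": 10, "delta_pos": [-0.4, -10.3, 0], "yaw": 0.104},
  {"jaw": 10, "delta_pos": [-0.3, -13, 0], "yaw": 0.13},
  {"jaw": 10, "delta_pos": [-0.2, -15.7, 0], "yaw": 0.156},
  {"jaw": 10, "delta_pos": [0.2, -19.4, 0], "yaw": 0.191},
  {"jaw": 10, "delta_pos": [0.2, -19.4, 0], "yaw": 0.191},
])

```text
clock: 25.25
position: [504.3, 148.6, 135.5]
tool_rot: [[-0.994, -0.105, -0.005], [-0.105, 0.994, -0.005], [0.005, -0.004, -1.0]]
contact_force: [-0.7, 0.3, -7.9]
gripper_width: 18.8
```

```bash
 python3 st.py 8 10 12 14
```

```text
t 25.25 p [504.3  148.56 135.54] psi 6.01 F [-0.68  0.26 -7.87] M [0.1  0.79 0.07] axis [609.2 159.6] v 0.051 w 18.8
8.0 dpos [ 0.4 -3.2] yaw 0.035
10.0 dpos [ 1.  -6.9] yaw 0.07
12.0 dpos [  1.7 -10.5] yaw 0.105
14.0 dpos [  2.5 -14.1] yaw 0.14
```

Emit:
drive_tool([
  {"jaw": 10, "delta_pos": [0.2, -1.6, 0], "yaw": 0.018},
  {"jaw": 10, "delta_pos": [0.4, -3.2, 0], "yaw": 0.035},
  {"jaw": 10, "delta_pos": [0.7, -5, 0], "yaw": 0.053},
  {"jaw": 10, "delta_pos": [1, -6.9, 0], "yaw": 0.07},
  {"jaw": 10, "delta_pos": [1.3, -8.7, 0], "yaw": 0.088},
  {"jaw": 10, "delta_pos": [1.7, -10.5, 0], "yaw": 0.105},
  {"jaw": 10, "delta_pos": [2.1, -12.3, 0], "yaw": 0.123},
  {"jaw": 10, "delta_pos": [2.1, -12.3, 0], "yaw": 0.123},
])

```text
clock: 26.05
position: [506.4, 136.2, 135.5]
tool_rot: [[-0.974, -0.227, -0.004], [-0.227, 0.974, -0.005], [0.005, -0.004, -1.0]]
contact_force: [-1.3, 1.6, -6.1]
gripper_width: 18.2
```

```bash
 python3 st.py 14.5 16 18
```

```text
t 26.05 p [506.39 136.18 135.5 ] psi 13.1 F [-1.32  1.61 -6.15] M [0.01 0.85 0.03] axis [609.1 160.1] v 0.028 w 18.2
14.5 dpos [ 0.7 -2.6] yaw 0.024
16.0 dpos [ 1.4 -5.3] yaw 0.051
18.0 dpos [ 2.5 -8.8] yaw 0.085
```

Emit:
drive_tool([
  {"jaw": 10, "delta_pos": [0.3, -1.3, 0], "yaw": 0.012},
  {"jaw": 10, "delta_pos": [0.7, -2.6, 0], "yaw": 0.024},
  {"jaw": 10, "delta_pos": [1, -4, 0], "yaw": 0.038},
  {"jaw": 10, "delta_pos": [1.4, -5.3, 0], "yaw": 0.051},
  {"jaw": 10, "delta_pos": [1.4, -5.3, 0], "yaw": 0.051},
  {"jaw": 10, "delta_pos": [1.4, -5.3, 0], "yaw": 0.051},
  {"jaw": 10, "delta_pos": [1.4, -5.3, 0], "yaw": 0.051},
  {"jaw": 10, "delta_pos": [1.4, -5.3, 0], "yaw": 0.051},
])

```text
clock: 26.85
position: [507.5, 130.6, 135.3]
tool_rot: [[-0.961, -0.276, -0.005], [-0.276, 0.961, -0.006], [0.006, -0.004, -1.0]]
contact_force: [-4.1, -1.9, -7.3]
gripper_width: 18.5
```

```bash
 python3 st.py 17 18 19
```

```text
t 26.85 p [507.54 130.55 135.32] psi 16.0 F [-4.06 -1.92 -7.31] M [-0.42  1.34 -0.14] axis [608.9 159.6] v 0.001 w 18.5
17.0 dpos [ 0.8 -1.4] yaw 0.017
18.0 dpos [ 1.3 -3.2] yaw 0.035
19.0 dpos [ 1.9 -4.9] yaw 0.052
```

Emit:
drive_tool([
  {"jaw": 10, "delta_pos": [-0.2, -0.8, 0], "yaw": 0.008},
  {"jaw": 10, "delta_pos": [0.2, -1.6, 0], "yaw": 0.017},
  {"jaw": 10, "delta_pos": [0.4, -2.5, 0], "yaw": 0.026},
  {"jaw": 10, "delta_pos": [0.7, -3.4, 0], "yaw": 0.035},
  {"jaw": 10, "delta_pos": [0.7, -3.4, 0], "yaw": 0.035},
  {"jaw": 10, "delta_pos": [0.7, -3.4, 0], "yaw": 0.035},
  {"jaw": 10, "delta_pos": [0.7, -3.4, 0], "yaw": 0.035},
  {"jaw": 10, "delta_pos": [0.7, -3.4, 0], "yaw": 0.035},
])

```text
clock: 27.65
position: [508.2, 126.9, 135.3]
tool_rot: [[-0.951, -0.309, -0.005], [-0.309, 0.951, -0.006], [0.006, -0.005, -1.0]]
contact_force: [-4.6, -2.6, -5.7]
gripper_width: 18.2
```

```bash
 python3 st.py 19 20 21
```

```text
t 27.65 p [508.16 126.9  135.28] psi 17.99 F [-4.57 -2.59 -5.74] M [-0.65  1.26 -0.37] axis [608.5 159.5] v 0.001 w 18.2
19.0 dpos [ 1.3 -1.2] yaw 0.018
20.0 dpos [ 1.9 -3. ] yaw 0.035
21.0 dpos [ 2.5 -4.7] yaw 0.053
```

Emit:
drive_tool([
  {"jaw": 10, "delta_pos": [0, -0.7, 0], "yaw": 0.007},
  {"jaw": 10, "delta_pos": [0.1, -1.3, 0], "yaw": 0.013},
  {"jaw": 10, "delta_pos": [0.3, -2, 0], "yaw": 0.02},
  {"jaw": 10, "delta_pos": [0.5, -2.7, 0], "yaw": 0.027},
  {"jaw": 10, "delta_pos": [0.5, -2.7, 0], "yaw": 0.027},
  {"jaw": 10, "delta_pos": [0.5, -2.7, 0], "yaw": 0.027},
  {"jaw": 10, "delta_pos": [0.5, -2.7, 0], "yaw": 0.027},
  {"jaw": 10, "delta_pos": [0.5, -2.7, 0], "yaw": 0.027},
])

```text
clock: 28.45
position: [508.7, 124.4, 135.3]
tool_rot: [[-0.942, -0.335, -0.004], [-0.335, 0.942, -0.006], [0.006, -0.004, -1.0]]
contact_force: [-2.9, -0.3, -5.8]
gripper_width: 18.6
```

```bash
 python3 st.py 20 21 22
```

```text
t 28.45 p [508.69 124.39 135.32] psi 19.54 F [-2.93 -0.28 -5.83] M [-0.2   1.14 -0.58] axis [608.1 159.7] v 0.002 w 18.6
20.0 dpos [ 1.4 -0.5] yaw 0.008
21.0 dpos [ 2.  -2.2] yaw 0.025
22.0 dpos [ 2.7 -3.9] yaw 0.043
```

Emit:
drive_tool([
  {"jaw": 10, "delta_pos": [0.1, -0.5, 0], "yaw": 0.005},
  {"jaw": 10, "delta_pos": [0.2, -1, 0], "yaw": 0.01},
  {"jaw": 10, "delta_pos": [0.3, -1.6, 0], "yaw": 0.015},
  {"jaw": 10, "delta_pos": [0.5, -2.2, 0], "yaw": 0.02},
  {"jaw": 10, "delta_pos": [0.5, -2.2, 0], "yaw": 0.02},
  {"jaw": 10, "delta_pos": [0.5, -2.2, 0], "yaw": 0.02},
  {"jaw": 10, "delta_pos": [0.5, -2.2, 0], "yaw": 0.02},
  {"jaw": 10, "delta_pos": [0.5, -2.2, 0], "yaw": 0.02},
])

```text
clock: 29.25
position: [509.1, 122.6, 135.4]
tool_rot: [[-0.935, -0.354, -0.004], [-0.354, 0.935, -0.006], [0.006, -0.004, -1.0]]
contact_force: [-4.3, 3.2, -6.5]
gripper_width: 18.7
```

```bash
 python3 st.py 20 21 22
```

```text
t 29.25 p [509.13 122.6  135.36] psi 20.71 F [-4.3   3.21 -6.47] M [ 0.38  1.18 -0.88] axis [607.8 159.9] v 0.001 w 18.7
20.0 dpos [0.9 1.3] yaw -0.012
21.0 dpos [ 1.6 -0.4] yaw 0.005
22.0 dpos [ 2.2 -2.1] yaw 0.022
```

```bash
sed -i 's/609.2,160.0/608.7,159.8/' st.py; python3 st.py 18.5 16.5
```

```text
t 29.25 p [509.13 122.6  135.36] psi 20.71 F [-4.3   3.21 -6.47] M [ 0.38  1.18 -0.88] axis [607.8 159.9] v 0.001 w 18.7
18.5 dpos [-0.5  3.7] yaw -0.039
16.5 dpos [-1.6  7.2] yaw -0.074
```

Emit:
drive_tool([
  {"jaw": 10, "delta_pos": [-0.3, 1.8, 0], "yaw": -0.02},
  {"jaw": 10, "delta_pos": [-0.5, 3.7, 0], "yaw": -0.039},
  {"jaw": 10, "delta_pos": [-1, 5.5, 0], "yaw": -0.056},
  {"jaw": 10, "delta_pos": [-1.6, 7.2, 0], "yaw": -0.074},
  {"jaw": 10, "delta_pos": [-1.6, 7.2, -0.5], "yaw": -0.074},
  {"jaw": 10, "delta_pos": [-1.6, 7.2, -1], "yaw": -0.074},
  {"jaw": 10, "delta_pos": [-1.6, 7.2, -1.5], "yaw": -0.074},
  {"jaw": 10, "delta_pos": [-1.6, 7.2, -2], "yaw": -0.074},
])

```text
clock: 30.05
position: [507.8, 129.5, 133.4]
tool_rot: [[-0.959, -0.283, -0.004], [-0.283, 0.959, -0.006], [0.006, -0.004, -1.0]]
contact_force: [-3.4, -2.9, -4.6]
gripper_width: 18.3
```

Emit:
drive_tool([
  {"jaw": 10, "delta_pos": [0, 0, -0.4], "yaw": 0},
  {"jaw": 10, "delta_pos": [0, 0, -0.8], "yaw": 0},
  {"jaw": 10, "delta_pos": [0, 0, -1.2], "yaw": 0},
  {"jaw": 10, "delta_pos": [0, 0, -1.6], "yaw": 0},
  {"jaw": 10, "delta_pos": [0, 0, -2], "yaw": 0},
  {"jaw": 10, "delta_pos": [0, 0, -2], "yaw": 0},
  {"jaw": 10, "delta_pos": [0, 0, -2], "yaw": 0},
  {"jaw": 10, "delta_pos": [0, 0, -2], "yaw": 0},
])

```text
clock: 30.85
position: [507.8, 129.4, 131.4]
tool_rot: [[-0.959, -0.283, -0.004], [-0.283, 0.959, -0.006], [0.006, -0.004, -1.0]]
contact_force: [-3.4, -1.9, -5.0]
gripper_width: 18.6
```

```bash
python3 st.py 16.5
```

```text
t 30.85 p [507.81 129.43 131.44] psi 16.45 F [-3.38 -1.9  -4.97] M [-0.55  0.93 -0.18] axis [609.  159.3] v 0.002 w 18.6
16.5 dpos [-0.3  0.4] yaw 0.001
```

Emit:
drive_tool([
  {"jaw": 10, "delta_pos": [-0.2, 0.2, -0.4], "yaw": 0},
  {"jaw": 10, "delta_pos": [-0.2, 0.2, -0.8], "yaw": 0},
  {"jaw": 10, "delta_pos": [-0.2, 0.2, -1.2], "yaw": 0},
  {"jaw": 10, "delta_pos": [-0.2, 0.2, -1.6], "yaw": 0},
  {"jaw": 10, "delta_pos": [-0.2, 0.2, -2], "yaw": 0},
  {"jaw": 10, "delta_pos": [-0.2, 0.2, -2], "yaw": 0},
  {"jaw": 10, "delta_pos": [-0.2, 0.2, -2], "yaw": 0},
  {"jaw": 10, "delta_pos": [-0.2, 0.2, -2], "yaw": 0},
])

```text
clock: 31.65
position: [507.7, 129.6, 129.5]
tool_rot: [[-0.959, -0.283, -0.004], [-0.283, 0.959, -0.006], [0.005, -0.004, -1.0]]
contact_force: [-2.1, -2.6, -4.1]
gripper_width: 18.6
```

```bash
python3 st.py 16.5
```

```text
t 31.65 p [507.74 129.59 129.51] psi 16.44 F [-2.09 -2.62 -4.12] M [-0.64  0.67 -0.34] axis [608.9 159.5] v 0.002 w 18.6
16.5 dpos [-0.2  0.2] yaw 0.001
```

Emit:
drive_tool([
  {"jaw": 10, "delta_pos": [0, 0, -0.3], "yaw": 0},
  {"jaw": 10, "delta_pos": [0, 0, -0.6], "yaw": 0},
  {"jaw": 10, "delta_pos": [0, 0, -0.9], "yaw": 0},
  {"jaw": 10, "delta_pos": [0, 0, -1.2], "yaw": 0},
  {"jaw": 10, "delta_pos": [0, 0, -1.2], "yaw": 0},
  {"jaw": 10, "delta_pos": [0, 0, -1.2], "yaw": 0},
  {"jaw": 10, "delta_pos": [0, 0, -1.2], "yaw": 0},
  {"jaw": 10, "delta_pos": [0, 0, -1.2], "yaw": 0},
])

```text
clock: 32.45
position: [508.0, 129.7, 128.5]
tool_rot: [[-0.959, -0.283, -0.003], [-0.283, 0.959, -0.006], [0.005, -0.004, -1.0]]
contact_force: [-2.6, -3.9, -0.8]
gripper_width: 18.7
```

```bash
python3 st.py 16.5
```

```text
t 32.45 p [507.98 129.68 128.54] psi 16.44 F [-2.64 -3.87 -0.8 ] M [-0.47  0.44 -0.27] axis [609.2 159.5] v 0.001 w 18.7
16.5 dpos [-0.4  0.2] yaw 0.001
```

Emit:
drive_tool([
  {"jaw": 10, "delta_pos": [-0.2, -0.3, 0], "yaw": 0},
  {"jaw": 10, "delta_pos": [-0.2, -0.3, 0], "yaw": 0},
  {"jaw": 19, "delta_pos": [-0.2, -0.3, 0], "yaw": 0},
  {"jaw": 21, "delta_pos": [-0.2, -0.3, 0], "yaw": 0},
  {"jaw": 24, "delta_pos": [-0.2, -0.3, 0], "yaw": 0},
  {"jaw": 28, "delta_pos": [-0.2, -0.3, 0], "yaw": 0},
  {"jaw": 34, "delta_pos": [-0.2, -0.3, 0], "yaw": 0},
  {"jaw": 40, "delta_pos": [-0.2, -0.3, 0], "yaw": 0},
], grip_force=20)

```text
clock: 33.25
position: [507.9, 129.6, 128.6]
tool_rot: [[-0.959, -0.283, -0.003], [-0.283, 0.959, -0.005], [0.004, -0.004, -1.0]]
contact_force: [0.1, -0.1, 0.6]
gripper_width: 40.4
```

```bash
python3 st.py 16.5;  python3 - <<'E'
from h import *
import cv2
a=capture("side"); b=capture("wrist")
f=lambda im,x,y:cv2.resize(im[y:y+100,x:x+130,::-1],None,fx=3,fy=3,interpolation=cv2.INTER_CUBIC)
w=cv2.resize(b[:,:,::-1],(400,300))
cv2.imwrite("pics/chk3.png",cv2.convertScaleAbs(__import__("numpy").hstack([f(a,215,115),w]),alpha=1.5))
E
```

```text
t 33.25 p [507.9  129.57 128.62] psi 16.46 F [ 0.14 -0.09  0.63] M [ 0.04  0.01 -0.  ] axis [609.1 159.5] v 0.002 w 40.4
16.5 dpos [-0.4  0.3] yaw 0.001
```

View pics/chk3.png

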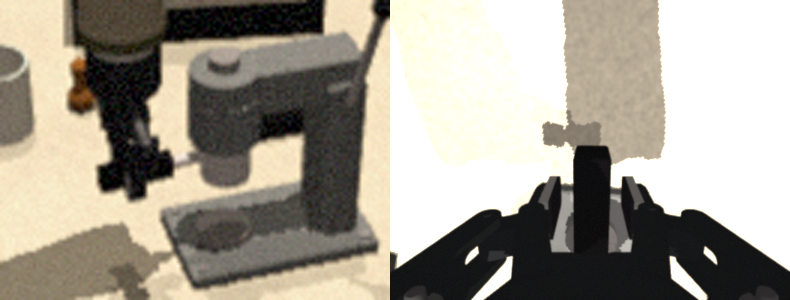

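The holder hangs in the head with the jaws open. The handle is free between the fingers at (590,200) in the wrist view. I'll retreat straight up.

Emit:
drive_tool([
  {"jaw": 44, "delta_pos": [0, 0, 4], "yaw": 0},
  {"jaw": 48, "delta_pos": [0, 0, 12], "yaw": 0},
  {"jaw": 48, "delta_pos": [0, 0, 24], "yaw": 0},
  {"jaw": 48, "delta_pos": [0, 0, 38], "yaw": 0},
  {"jaw": 48, "delta_pos": [0, 0, 54], "yaw": 0},
  {"jaw": 48, "delta_pos": [0, 0, 70], "yaw": 0},
  {"jaw": 48, "delta_pos": [-15, -20, 84], "yaw": 0},
  {"jaw": 48, "delta_pos": [-30, -40, 95], "yaw": 0},
])

```text
clock: 34.15
position: [478.0, 89.8, 225.7]
tool_rot: [[-0.959, -0.285, -0.001], [-0.285, 0.959, -0.005], [0.002, -0.004, -1.0]]
contact_force: [-0.5, 0.2, -0.3]
gripper_width: 48.2
```

Emit:
drive_tool([
  {"jaw": 48, "delta_pos": [0, -15, 10], "yaw": 0},
  {"jaw": 48, "delta_pos": [0, -35, 20], "yaw": 0},
  {"jaw": 48, "delta_pos": [0, -60, 30], "yaw": 0},
  {"jaw": 48, "delta_pos": [0, -85, 40], "yaw": 0},
  {"jaw": 48, "delta_pos": [0, -110, 50], "yaw": 0},
  {"jaw": 48, "delta_pos": [0, -120, 55], "yaw": 0},
  {"jaw": 48, "delta_pos": [0, -120, 55], "yaw": 0},
  {"jaw": 48, "delta_pos": [0, -120, 55], "yaw": 0},
])

```text
clock: 34.95
position: [478.0, -28.9, 280.9]
tool_rot: [[-0.958, -0.286, -0.001], [-0.286, 0.958, -0.004], [0.002, -0.004, -1.0]]
contact_force: [0.6, 1.0, 0.0]
gripper_width: 48.0
```

```bash
python3 st.py;  python3 - <<'E'
from h import *
import cv2
a=capture("side"); b=capture("scene")
f=lambda im,x,y:cv2.resize(im[y:y+120,x:x+130,::-1],None,fx=3,fy=3,interpolation=cv2.INTER_CUBIC)
cv2.imwrite("pics/chk4.png",cv2.convertScaleAbs(np.hstack([f(a,215,105),f(b,290,140)]),alpha=1.7))
E
```

```text
t 34.95 p [477.97 -28.95 280.86] psi 16.6 F [0.63 0.98 0.01] M [-0.   -0.01 -0.03] axis [579.1   1.2] v 0.013 w 48.0
```

View pics/chk4.png

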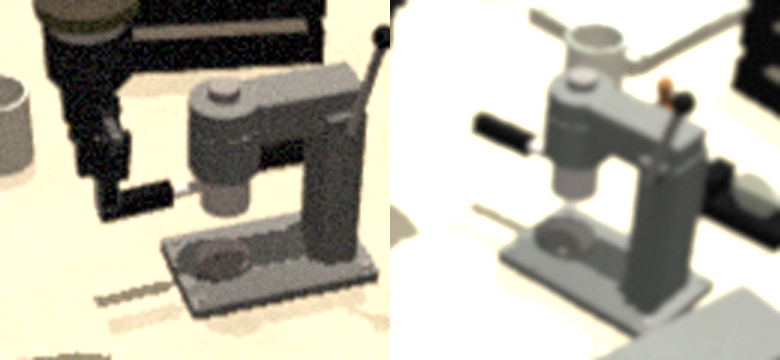

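```bash
python3 - <<'E'
from h import *
def tri(a,b):
    p,d=ray("side",*a);q,e=ray("scene",*b); s=np.linalg.lstsq(np.c_[d,-e],q-p,rcond=None)[0]; return ((p+s[0]*d+q+s[1]*e)/2).round(1),np.linalg.norm(p+s[0]*d-q-s[1]*e).round(1)
print(tri((250.7,172.7),(320,181.7)),tri((272.3,169.3),(337.7,188.3)),tri((289.3,134.3),(354,165)))
E
python3 -c "
from cell import *;hand_in();print(observe()['clock'])"
```

```text
(array([488.2, 123.7, 131.1]), np.float64(2.5)) (array([555.6, 146.6, 127.4]), np.float64(6.7)) (array([610.5, 161.3, 243.5]), np.float64(6.3))
the job is handed in; nothing more can be done
the job is handed in; nothing more can be done
```

The die holder is in the press, turned to its stop and lowered into the notch. I let go, backed the arm off and handed the job in at about 35 s. The hand-in gave no verdict.

**What was done**
- I gripped the holder by its handle and brought it under the head from the side. Gentle pokes, then a light sweep, found the slot with the holder turned to about -32° in the robot's axes.
- It rose until its shoulder met the ring. I backed off about 1 mm and turned it counter-clockwise about 52°, where the torque and side force rose at the wall, at about +20°.
- I then turned back about 4° to relieve the wall and lowered it. It passed below ledge height without resistance and came to rest about 8 mm below the shoulder stop, where the notch is nominally 7 mm.

**Last checks**
- After release the wrist force read under 1 N, and the holder hung in place in both camera views.
- Triangulating the handle put its ends at about 131 and 127 mm high, against an expected 131 mm. That fits a level, locked holder, but the two camera rays missed each other by 2.5 to 6.7 mm, so the levelness check is only rough.
- I did not tug or turn the holder after letting go, so "locked" rests on the height and force readings during lowering.

**Things that disagreed**
- The first pokes, at -30° and -37°, read as blocked although the slot lies between them. Contact also came about 1 mm higher than expected, so the holder was probably slightly off-centre or drooping in the grip.
- The highest vertical wrist force I read was about 15 N. I estimate about 50 N in total on the lugs at the wall, against the 100 N limit.

I saw no contact between the arm and the other things on the desk.

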